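Load a sample carrier into the free reader bay

TASK

The metal sample carrier has been shoved handle first under the low bench riser, with only its blade sticking out. Draw it out until its whole grip fin is clear of the riser and let go of it, lying flat on the bench; then take hold of it afresh and slide it blade first into the empty bay of the reader until it is fully home against the stop, and let go. Leave the jar, the bottle and the vial rack where they stand.

Things in the scene. Friction and masses are not known exactly. Their poses are not given: they have to be found in the camera images.
- carrier_fin (a point): Centre of the upright steel grip fin of the loose metal sample carrier (about 0.3 kg): fin 46 mm long (x), 12 mm thick (y), 36 mm high, standing on a flat plate. This point is 28 mm above the carrier's underside and 18 mm below the fin's top. Axes are the carrier's: x from the fin to the rounded nose, y across, z up. At the start the carrier lies flat on the bench, fin under the riser.
- carrier_blade (a point): Point on the carrier's aluminium blade, half-way through its thickness, 95 mm ahead of the fin's centre, 42 mm behind the nose tip. The plate is 10 mm thick, 50 mm wide with parallel sides, and 165 mm long, from 28 mm behind the fin's centre to 137 mm ahead of it. At the start about 85 to 115 mm of it sticks out from under the riser. Same axes.
- carrier_nose (a point): Tip of the carrier's nose (a half round of 25 mm radius), half-way through the thickness, 5 mm above the underside. Same axes.
- riser: Fixed low white bench riser, an open shelf on four thin corner legs: top 200 mm (x) by 160 mm (y), its underside 55 mm and its upper face 63 mm above the bench. Origin on the bench under its centre; the carrier sticks out under the edge at y = -80 mm.
- bay_mouth (a point): Centre of the mouth of the EMPTY bay of the reader, on the slot's floor, 10 mm above the bench. x points level into the slot, z up. The slot is 54 mm wide, 14 mm high, 104 mm deep to its fixed stop; the bay's top is 24 mm above the slot floor. A carrier is home when its nose touches the stop; its fin is then wholly outside, fin centre 33 mm in front of the mouth.
- taken_mouth (a point): The same point of the OCCUPIED bay beside it (90 mm centre to centre, on either side), which already holds another carrier whose fin sticks out in front. Both bays are fixed.
- reader: The fixed reader carrying both bays: base slab 10 mm thick, and behind the bays a white housing 95 mm high, 220 mm (x) by 150 mm (y), centred at y = -190 mm. Origin on the bench midway between the mouths; slots run to its -y. Before each mouth is a ledge level with the slot floor, 35 mm long, between 10 mm high flared guides (54 mm apart at the mouth, 72 mm outside), below an up-sloping lip.
- bottle: Bystander: white jar, 54 mm diameter, 85 mm high, standing loose on the riser. Origin at the centre of its underside.
- flask: Bystander: white bottle, 68 mm diameter, 120 mm high, standing on the bench. Origin at the centre of its underside.
- rack: Bystander: white vial rack with vials, 70 by 140 mm, 72 mm high, standing on the bench. Origin at the centre of its underside.
Not all that is in view belongs to the job. Leave any green or turquoise look-alike of the part that bears carrier_fin alone.

How it is judged:
On the way:
1. the carrier lies flat on the bench, its fin clear of the riser's edge (fin centre 100 mm or more from the riser's centre line, out of the side it stuck out of), let go (y of carrier_fin in the frame of riser below -0.1 m and height (world z) of carrier_fin below 0.034 m and angle between carrier_fin's own z axis and vertical below 0.06 rad and contact force between the fingers and carrier below 0.1 N), for 0.2 s.
At the end, for the whole second after the job is handed in: The carrier lies flat in the empty bay, blade first, its nose within 5 mm of the stop (99 mm or more past the mouth), within 6 mm of the slot's centre line, aligned with the slot within 0.06 rad and flat within 0.05 rad, released (x of carrier_nose in the frame of bay_mouth above 0.099 m and y of carrier_nose in the frame of bay_mouth between -0.006 and 0.006 m and z of carrier_nose in the frame of bay_mouth between 0 and 0.009 m and angle between the x axis of carrier_fin and the x axis of bay_mouth, either way round below 0.06 rad and angle between carrier_fin's own z axis and vertical below 0.05 rad and contact force between the fingers and carrier below 0.1 N); the robot touches nothing.
It fails at once if the jar on the riser is moved more than 25 mm or tipped (distance of bottle from where it was at the start of the episode above 0.025 m or angle between bottle's own z axis and vertical above 0.4 rad).
It fails at once if the bottle is moved more than 25 mm or tipped (distance of flask from where it was at the start of the episode above 0.025 m or angle between flask's own z axis and vertical above 0.4 rad).
It fails at once if the vial rack is moved more than 25 mm or tipped (distance of rack from where it was at the start of the episode above 0.025 m or angle between rack's own z axis and vertical above 0.4 rad).
It also fails if it takes over 58 s, if anything falls off the work surface, if the arm or the gripper's body presses on something with over 40 N, if the wrist force passes 120 N, or if a joint passes its speed limit or range.

ROBOT

A 7-joint arm with a two-finger parallel gripper is mounted at the origin on the work surface. World frame = base frame: x ahead of the robot, y to its left, z up, the work surface at z = 0. Lengths are in m, angles in rad, forces in N, time in s.
With the tool pointing down it reaches from about 0.4 to 0.85 m from the base axis. Payload 10.4 kg.
Tool frame: the origin (TCP) lies midway between the tips of the shut fingers; the grasp point (between the pads) lies 19 mm behind it (manip.hold_point_z is the distance from the TCP to the grasp point, in m); z points along the fingers, y is the line along which they close (so a half turn about z gives the same grasp; the last joint's range is limited). The gripper opens to 85 mm and grips with 20 to 120 N. Pads are 22 mm wide; open, the fingers measure 114 mm over their backs; the gripper's body (76 mm by 85 mm) begins 54 mm behind the grasp point. The pads swing forward as they close: fully open they stand 13 mm farther back than shut.
Start: joints at [-1.184, 0.332, -0.065, 1.46, 0.022, 1.35, -0.088], TCP at [0.249, 0.573, 0.231] pointing down, gripper open.
Joint ranges: [-2.6, 2.6], [-0.5, 2.12], [-1.47, 1.34], [0.16, 2.42], [-1.27, 4.41], [0.06, 2.06], [-2.6, 2.6]. Speed limits (rad/s): [2.22, 2.22, 2.79, 2.79, 3.14, 3.14, 3.14].

INTERFACE

Orientations are given as a unit quaternion [x, y, z, w].
In Python, from workcell import manip, eyes, job gives the robot as it stands.
- The arm moves only by the shell command python3 -m crank 'ROWS' [FORCE]. ROWS is JSON, a list that holds one entry, the list of rows, each a list of 7 numbers: the finger opening in cm, from 0 to 8.54, then the shift along the world's x, y, z in cm, then the turn, a rotation vector about the world's x, y, z in degrees. In form: [[[hand, x, y, z, ax, ay, az], ...]]. A call has 1 to 20 rows; each row shifts and turns the commanded pose from where the row before left it; what a row does not reach is not made up. A row lasts 1/8 s, in which the tool goes at most 62.5 mm and 10.7 degrees, less where a joint would pass 70% of its speed; a pose out of reach is approached as far as the arm can. A call with a gripper value outside its range is refused whole. The fingers move at their own pace and stop on an object; FORCE is the grip in N (left out, the last holds). Time passes only in rows, so rows that do not move let the fingers close. It gives the time, the measured TCP pose, the force, the opening and the grip force at its end, in the units of the state.
- manip.get_obs(): the state, without advancing time (a new reading comes with each control period).
- eyes.camera(name): name is "scene" or "top" or "wrist"; returns (picture, depth): 400x640x3 uint8, red, green, blue; 400x640 float32, m along the optical axis (not along the pixel's ray), 0 where there is no reading.
- eyes.camera_params(name): a dict with "fx", "fy", "cx", "cy" (pixels), "dist" ([k1, k2, p1, p2, k3] as OpenCV has them; the pictures are not rectified), "world_from_camera" (4x4, takes a point from camera to world coordinates); the wrist camera has in their place "hand_eye" (4x4, takes a point from camera to tool coordinates, whose origin is the TCP and whose axes are the flange's). Camera axes: x right, y down, z forward; pixel columns grow to the right and rows downward; lengths in m; the calibration is good to about 2 mm. A picture is of the moment at which its call begins: read the wrist's pose just before it. camera_params takes no time and is no camera call.
- job.hand_in(): hands the job in; it is judged then, once.
The state is a dict: "clock": time; "joint_pos": joint angles; "joint_velocities": joint speeds; "tau": joint torques, N m; "position": TCP position; "ee_rot": TCP orientation; "ft_force": force on the tool from outside, world axes, zero at the start; "torque": the same for the moment, N m; "grip_width": opening from 0.0 (shut) to 1.0 (fully open); "grasp_force": force on a finger pad.
Only numpy, scipy, OpenCV 4.12 (cv2) and the standard library are available. Lean on these libraries where they do the work, as an engineer would, in place of code of your own. Each camera call takes 0.05 s, during which the arm holds its last target. There are 200 camera calls.

## Working session

There is one attempt and no reset: what is moved stays moved. The work goes in short steps, Python scripts to look and compute and a shell command to move; the robot and the scene stay as the last step left them, time stands still between calls to the robot, and variables do not carry over. Pictures are saved under pics/ and viewed, at most 10 in all, crops included, and the job is handed in when it is done.

```bash
mkdir -p pics; ls; cat > h.py <<'E'
import numpy as np,cv2
from workcell import manip,eyes,job
from scipy.spatial.transform import Rotation as R
def cam(n):
    o=manip.get_obs(); im,d=eyes.camera(n); p=eyes.camera_params(n)
    if n=="wrist":
        T=np.eye(4);T[:3,:3]=R.from_quat(o["ee_rot"]).as_matrix();T[:3,3]=o["position"];T=T@p["hand_eye"]
    else: T=np.array(p["world_from_camera"])
    K=np.array([[p["fx"],0,p["cx"]],[0,p["fy"],p["cy"]],[0,0,1.]])
    return im,d,K,np.array(p["dist"]),T
def onz(px,z,K,D,T):
    u=cv2.undistortPoints(np.array(px,float).reshape(-1,1,2),K,D)[:,0]
    r=np.c_[u,np.ones(len(u))]@T[:3,:3].T
    return T[:3,3]+r*((z-T[2,3])/r[:,2])[:,None]
def cloud(d,K,D,T):
    v,u=np.mgrid[:d.shape[0],:d.shape[1]]
    q=cv2.undistortPoints(np.stack([u,v],-1).reshape(-1,1,2).astype(float),K,D)[:,0]
    P=np.c_[q,np.ones(len(q))]*d.reshape(-1,1)
    return (P@T[:3,:3].T+T[:3,3]).reshape(*d.shape,3)
E
python3 - <<'E'
from h import *
for n in("top","scene"):
    im,d,K,D,T=cam(n); np.savez(f"{n}0.npz",im=im,d=d,K=K,D=D,T=T)
    cv2.imwrite(f"pics/{n}0.png",im[:,:,::-1]); print(n,T[:3,3].round(3),T[:3,2].round(2),K[0,0])
print(manip.get_obs(),manip.hold_point_z)
E
```

```text
pics
top [0.424 0.216 1.146] [ 0.1  -0.02 -0.99] 401.46418355095216
scene [1.218 0.166 0.62 ] [-0.77  0.05 -0.63] 367.5014555898767
{'clock': 0.1, 'joint_pos': array([-1.18360293,  0.3327914 , -0.06469478,  1.4608504 ,  0.0216185 ,
        1.34988562, -0.08848144]), 'joint_velocities': array([-0.00058896, -0.0006143 ,  0.00146201, -0.00123766,  0.00128737,
       -0.00224809,  0.00025549]), 'tau': array([ 1.11243178e-03, -6.26746774e+01,  4.88206709e-02, -3.92428136e+01,
        1.62562594e-02,  6.97932832e-03, -7.23039284e-05]), 'position': array([0.24889283, 0.57294712, 0.23060958]), 'ee_rot': array([ 2.03447987e-01,  9.79085560e-01, -6.12971247e-04, -8.89441235e-05]), 'ft_force': array([-0.08002374,  0.16596269, -0.05516586]), 'torque': array([-0.02428031,  0.02435581, -0.02376335]), 'grasp_force': 0.0, 'grip_width': 1.0029614829228977} 0.0187
```

View pics/top0.png

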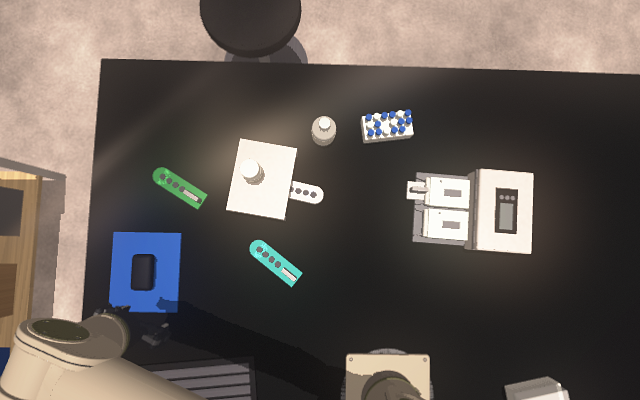

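View pics/scene0.png

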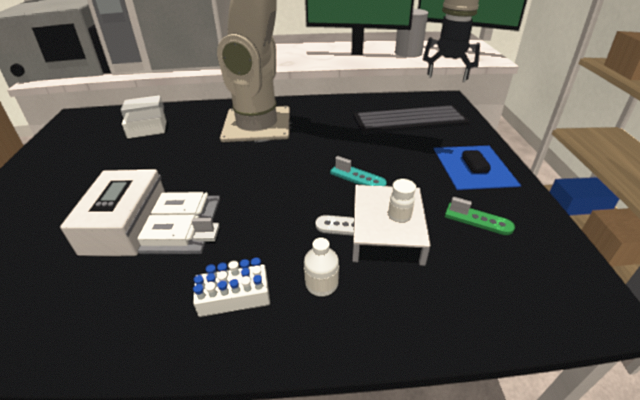

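The top view shows the riser at about (262,178), the carrier nose sticking out to the right at (323,195), the jar at (250,172), the bottle at (323,130) and the rack at (387,126). The bays open to the left: the upper one holds a carrier (fin at 417,190), so the lower one, around (445,224), is empty. Next I'll measure these.

```bash
cat > m.py <<'E'
from h import *
Z=np.load("top0.npz");im,d,K,D,T=[Z[k] for k in("im","d","K","D","T")]
C=cloud(d,K,D,T)
g=(im.min(2)>110)
def rect(mask,box,z,nm):
    m=np.zeros(mask.shape,np.uint8);x0,y0,x1,y1=box;m[y0:y1,x0:x1]=mask[y0:y1,x0:x1]
    c=max(cv2.findContours(m,0,1)[0],key=cv2.contourArea)
    P=onz(c[:,0],z,K,D,T)[:,:2].astype(np.float32)
    r=cv2.minAreaRect(P); print(nm,"c",np.round(r[0],4),"size",np.round(r[1],4),"ang",round(r[2],2)); print(np.round(cv2.boxPoints(r),3).tolist()); return P
z=C[:,:,2]
rect(g&(z>.045)&(z<.08),(215,130,305,225),.063,"riser")
P=rect(g&(z<.04),(292,175,335,210),.010,"blade")
rect(g&(z>.08)&(z<.11),(465,160,545,260),.095,"housing")
for n,b in(("bayU",(415,170,475,207)),("bayL",(415,206,475,245))): rect(g&(z>.024)&(z<.045),b,.034,n)
for n,(u,v) in dict(blade=(310,193),riser=(240,205),fin=(417,190),upbay=(450,183),lowbay=(450,215),house=(485,210),bottle=(323,122),rack=(375,132),jar=(248,165)).items(): print(n,C[v,u].round(3))
E
python3 m.py
python3 - <<'E'
import cv2
im=cv2.imread("pics/top0.png");a=cv2.resize(im[110:270,200:350],None,fx=2.6,fy=2.6,interpolation=2);b=cv2.resize(im[110:270,395:550],None,fx=2.6,fy=2.6,interpolation=2)
cv2.imwrite("pics/crop.png",cv2.hconcat([a,b]))
E
```

```text
riser c [0.5914 0.3564] size [0.1598 0.2003] ang 81.07
[[0.47999998927116394, 0.2930000126361847], [0.6779999732971191, 0.2619999945163727], [0.703000009059906, 0.41999998688697815], [0.5049999952316284, 0.45100000500679016]]
blade c [0.5607 0.2347] size [0.0952 0.0515] ang 77.78
[[0.5249999761581421, 0.1940000057220459], [0.5759999752044678, 0.18299999833106995], [0.5960000157356262, 0.2759999930858612], [0.5460000038146973, 0.28700000047683716]]
housing c [ 0.5132 -0.2942] size [0.1526 0.219 ] ang 86.21
[[0.39899998903274536, -0.3630000054836273], [0.6169999837875366, -0.3779999911785126], [0.6269999742507935, -0.22499999403953552], [0.4090000092983246, -0.210999995470047]]
bayU c [ 0.5673 -0.1624] size [0.1264 0.0808] ang 86.43
[[0.5230000019073486, -0.22300000488758087], [0.6039999723434448, -0.2280000001192093], [0.6119999885559082, -0.10199999809265137], [0.531000018119812, -0.09700000286102295]]
bayL c [ 0.4766 -0.1598] size [0.1342 0.1013] ang 86.77
[[0.421999990940094, -0.2240000069141388], [0.5230000019073486, -0.23000000417232513], [0.531000018119812, -0.09600000083446503], [0.4300000071525574, -0.09000000357627869]]
blade [0.56  0.224 0.01 ]
riser [0.517 0.412 0.062]
fin [ 0.569 -0.071  0.055]
upbay [ 0.594 -0.172  0.029]
lowbay [ 0.503 -0.17   0.032]
house [ 0.513 -0.243  0.093]
bottle [0.735 0.193 0.12 ]
rack [0.728 0.047 0.06 ]
jar [0.611 0.381 0.146]
```

View pics/crop.png

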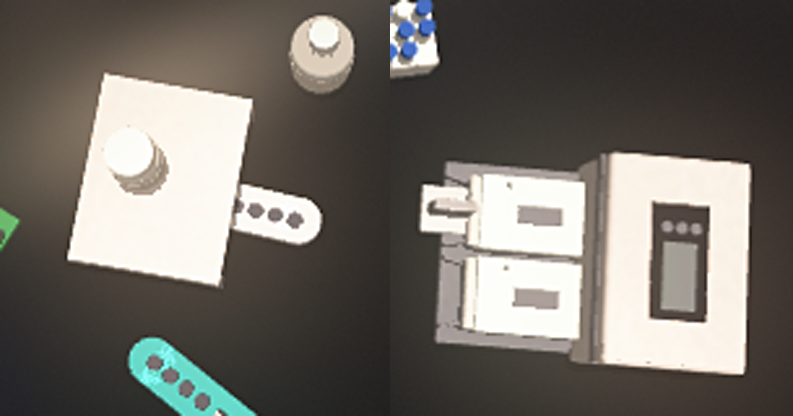

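The blade is found to a few mm. The carrier axis is at 77.8° and its sizes match those given, and the empty mouth is at about (0.481,-0.102). I'll move above the blade.

```bash
python3 -m crank '[[[8.54,3,-3.4,0,0,0,-7.8],[8.54,3,-3.4,0,0,0,-7.8],[8.54,3,-3.4,0,0,0,-7.8],[8.54,3,-3.4,0,0,0,-7.8],[8.54,3,-3.4,0,0,0,-7.8],[8.54,3,-3.4,0,0,0,-7.8],[8.54,3,-3.4,0,0,0,-7.8],[8.54,3,-3.4,0,0,0,-7.8],[8.54,3,-3.4,-1,0,0,-7.8],[8.54,3,-3.4,-1,0,0,-7.8],[8.54,1,0,0,0,0,0],[8.54,0,0,0,0,0,0],[8.54,0,0,0,0,0,0]]]' 40
python3 - <<'E'
from h import *
im,d,K,D,T=cam("wrist");cv2.imwrite("pics/w1.png",im[:,:,::-1]);np.savez("w1.npz",im=im,d=d,K=K,D=D,T=T)
print(T[:3,3],manip.get_obs()["joint_pos"].round(2))
E
```

```text
clock: 1.72
position: [0.5582, 0.2347, 0.2113]
ee_rot: [0.773, 0.634, -0.0, -0.0]
ft_force: [0.4, -0.2, -0.6]
grip_width: 1.0
grasp_force: 0.0
[0.57344294 0.31186351 0.35346299] [-0.75  0.3   0.35  1.56 -0.11  1.29 -0.59]
```

View pics/w1.png

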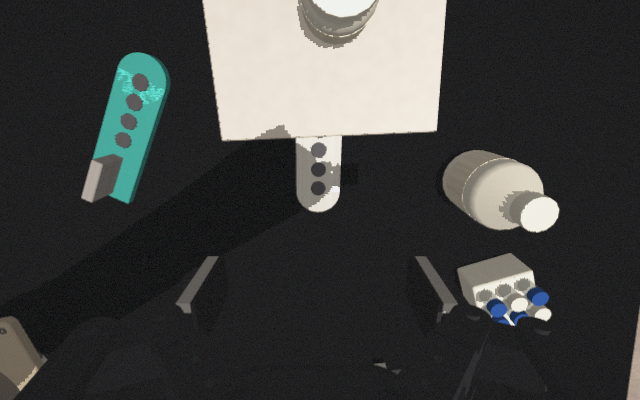

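The wrist view shows the blade at (318,170), nose tip at (318,212), in line with the fingers (tips near 195,305 and 440,305). The jar stands back at (340,10). I'll refine the blade from this view.

```bash
python3 - <<'E'
from h import *
Z=np.load("w1.npz");im,d,K,D,T=[Z[k] for k in("im","d","K","D","T")]
C=cloud(d,K,D,T);z=C[:,:,2]
g=((z>.005)&(z<.03)).astype(np.uint8);m=np.zeros_like(g);m[138:225,280:360]=g[138:225,280:360]
m=cv2.morphologyEx(m,cv2.MORPH_OPEN,np.ones((3,3)))
c=max(cv2.findContours(m,0,1)[0],key=cv2.contourArea)
P=onz(c[:,0],.01,K,D,T)[:,:2].astype(np.float32);r=cv2.minAreaRect(P);print(r);B=cv2.boxPoints(r);print(B.round(4))
q=(C[140:205,300:338]).reshape(-1,3);print("z med",np.median(q[:,2]))
o=manip.get_obs();M=R.from_quat(o["ee_rot"]).as_matrix();print(o["position"],"tool y ang",np.degrees(np.arctan2(M[1,1],M[0,1])))
E
```

```text
((0.558161735534668, 0.22740772366523743), (0.08542589843273163, 0.049876946955919266), 77.99176788330078)
[[0.5249 0.1908]
 [0.5737 0.1804]
 [0.5914 0.264 ]
 [0.5427 0.2744]]
z med 0.009517685053481578
[0.55820017 0.23463417 0.21143277] tool y ang -11.32965864597309
```

```bash
python3 -m crank '[[[6.4,0,-0.8,-3,0,0,-0.7],[6.4,0,0,-4,0,0,0],[6.4,0,0,-4,0,0,0],[6.4,0,0,-4,0,0,0],[6.4,0,0,-3,0,0,0],[6.4,0,0,-2,0,0,0],[6.4,0,0,-0.5,0,0,0],[6.4,0,0,0,0,0,0],[6.4,0,0,0,0,0,0]]]'
python3 -m crank '[[[6.4,0,0,-0.3,0,0,0],[6.4,0,0,-0.3,0,0,0],[6.4,0,0,0,0,0,0],[6.4,0,0,0,0,0,0]]]'
```

```text
clock: 2.9
position: [0.5598, 0.2257, 0.0076]
ee_rot: [0.778, 0.628, 0.001, 0.0]
ft_force: [0.9, -0.9, -0.4]
grip_width: 0.752
grasp_force: 0.0
clock: 3.4
position: [0.559, 0.2253, 0.0003]
ee_rot: [0.778, 0.628, 0.0, 0.0]
ft_force: [0.3, 0.1, -0.2]
grip_width: 0.748
grasp_force: 0.0
```

```bash
python3 -m crank '[[[4.5,0,0,0,0,0,0],[4.5,0,0,0,0,0,0],[4.5,0,0,0,0,0,0],[4.5,0,0,0,0,0,0]]]' 50
```

```text
clock: 3.9
position: [0.5592, 0.2253, 0.0008]
ee_rot: [0.778, 0.628, 0.0, 0.0]
ft_force: [-1.1, -0.6, 5.3]
grip_width: 0.565
grasp_force: 52.2
```

```bash
python3 -m crank '[[[4.5,-0.1,-0.6,0,0,0,0],[4.5,-0.3,-1.2,0,0,0,0],[4.5,-0.3,-1.5,0,0,0,0],[4.5,-0.3,-1.5,0,0,0,0],[4.5,-0.3,-1.5,0,0,0,0],[4.5,-0.3,-1.5,0,0,0,0],[4.5,-0.3,-1.5,0,0,0,0],[4.5,-0.3,-1.5,0,0,0,0],[4.5,-0.3,-1.2,0,0,0,0],[4.5,-0.1,-0.6,0,0,0,0],[4.5,0,0,0,0,0,0],[4.5,0,0,0,0,0,0]]]'
```

```text
clock: 5.4
position: [0.5328, 0.0973, 0.0007]
ee_rot: [0.779, 0.627, -0.0, 0.0]
ft_force: [-1.5, 0.6, 9.0]
grip_width: 0.562
grasp_force: 52.5
```

```bash
python3 -m crank '[[[6.4,0,0,0,0,0,0],[6.4,0,0,0,0,0,0],[6.4,0,0,0,0,0,0],[6.4,0,0,1,0,0,0],[8.5,0,0.5,3,0,0,0],[8.5,0,0.5,5,0,0,0],[8.5,0,1,5,0,0,0],[8.5,0,1,4,0,0,0],[8.5,0,0,3,0,0,0],[8.5,0,0,0,0,0,0],[8.5,0,0,0,0,0,0]]]'
python3 - <<'E'
from h import *
im,d,K,D,T=cam("wrist");cv2.imwrite("pics/w2.png",im[:,:,::-1]);np.savez("w2.npz",im=im,d=d,K=K,D=D,T=T)
print(T[:3,3])
E
```

```text
clock: 6.78
position: [0.5327, 0.1291, 0.2101]
ee_rot: [0.778, 0.628, -0.0, -0.0]
ft_force: [0.1, 0.2, 0.1]
grip_width: 0.994
grasp_force: 0.0
[0.5491362  0.20605943 0.35214995]
```

View pics/w2.png

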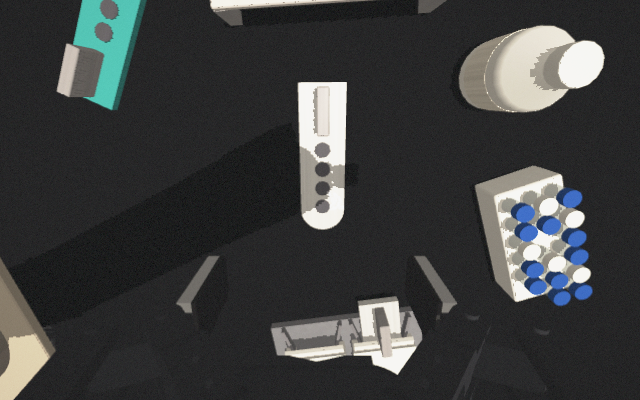

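The carrier lies flat and free, plate from (322,82) to nose (322,229), fin at (322,110), clear of the riser. The reader's mouths show at about (320,335) and (390,335).

```bash
python3 - <<'E'
from h import *
Z=np.load("w2.npz");im,d,K,D,T=[Z[k] for k in("im","d","K","D","T")]
C=cloud(d,K,D,T);z=C[:,:,2]
def rect(lo,hi,zz,n):
    g=((z>lo)&(z<hi)).astype(np.uint8);m=np.zeros_like(g);m[70:245,280:365]=g[70:245,280:365]
    c=max(cv2.findContours(m,0,1)[0],key=cv2.contourArea)
    P=onz(c[:,0],zz,K,D,T)[:,:2].astype(np.float32);r=cv2.minAreaRect(P);print(n,r,"\n",cv2.boxPoints(r).round(4).tolist())
rect(.005,.08,.01,"plate");rect(.035,.08,.046,"fin")
f=z[95:130,319:326];print("fin z",np.median(f))
E
```

```text
plate ((0.5409578680992126, 0.13824042677879333), (0.16386055946350098, 0.04989831522107124), 78.27486419677734) 
 [[0.4999000132083893, 0.06310000270605087], [0.5486999750137329, 0.05290000140666962], [0.5820000171661377, 0.2134000062942505], [0.5332000255584717, 0.22349999845027924]]
fin ((0.5522477626800537, 0.19148220121860504), (0.04479631781578064, 0.011483528651297092), 77.8768310546875) 
 [[0.5418999791145325, 0.17080000042915344], [0.5532000064849854, 0.16840000450611115], [0.5626000165939331, 0.21220000088214874], [0.5512999892234802, 0.21459999680519104]]
fin z 0.045515653879887374
```

```bash
python3 -m crank '[[[5,1,3.4,0,0,0,0.3],[5,1,3.4,-3,0,0,0],[5,0,0,-4,0,0,0],[5,0,0,-4,0,0,0],[5,0,0,-4,0,0,0],[5,0,0,-2.5,0,0,0],[5,0,0,-1.4,0,0,0],[5,0,0,-0.5,0,0,0],[5,0,0,0,0,0,0],[5,0,0,0,0,0,0]]]'
```

```text
clock: 8.07
position: [0.5536, 0.1975, 0.0173]
ee_rot: [0.776, 0.63, 0.001, 0.0]
ft_force: [0.1, -0.4, -0.6]
grip_width: 0.587
grasp_force: 0.0
```

```bash
python3 -m crank '[[[0.8,0,0,0,0,0,0],[0.8,0,0,0,0,0,0],[0.8,0,0,0,0,0,0],[0.8,0,0,0,0,0,0],[0.8,0,0,0,0,0,0]]]' 60
```

```text
clock: 8.7
position: [0.5534, 0.1974, 0.0168]
ee_rot: [0.776, 0.63, 0.0, 0.0]
ft_force: [-1.1, -0.4, 5.7]
grip_width: 0.129
grasp_force: 59.5
```

```bash
python3 -m crank '[[[0.8,0,0,1,0,0,0],[0.8,0,0,2,0,0,0],[0.8,0,0,2,0,0,0],[0.8,0,0,0,0,0,0],[0.8,0,0,0,0,0,0]]]' 90
python3 - <<'E'
from h import *
Z=np.load("top0.npz");im,d,K,D,T=[Z[k] for k in("im","d","K","D","T")]
for n,(x0,y0,x1,y1) in dict(U=(424,170,471,207),L=(420,206,471,245)).items():
    g=(im.min(2)>165).astype(np.uint8);m=np.zeros_like(g);m[y0:y1,x0:x1]=g[y0:y1,x0:x1]
    m=cv2.morphologyEx(m,cv2.MORPH_OPEN,np.ones((3,3)))
    c=max(cv2.findContours(m,0,1)[0],key=cv2.contourArea)
    P=onz(c[:,0],.034,K,D,T)[:,:2].astype(np.float32);r=cv2.minAreaRect(P);print(n,r,cv2.boxPoints(r).round(4).tolist())
im,d,K,D,T=cam("wrist");cv2.imwrite("pics/w3.png",im[:,:,::-1]);np.savez("w3.npz",im=im,d=d,K=K,D=D,T=T)
E
```

```text
clock: 9.32
position: [0.5526, 0.1972, 0.066]
ee_rot: [0.776, 0.63, -0.0, -0.0]
ft_force: [0.1, -0.1, -3.0]
grip_width: 0.121
grasp_force: 88.0
U ((0.5684571862220764, -0.160117045044899), (0.12833961844444275, 0.08233872056007385), 88.79490661621094) [[0.5259000062942505, -0.22339999675750732], [0.608299970626831, -0.22509999573230743], [0.6110000014305115, -0.09679999947547913], [0.5285999774932861, -0.09510000050067902]]
L ((0.4781576693058014, -0.15606436133384705), (0.12582165002822876, 0.08145883679389954), 86.30252838134766) [[0.4334999918937683, -0.21619999408721924], [0.5146999955177307, -0.2214999943971634], [0.5228999853134155, -0.09589999914169312], [0.4415999948978424, -0.09070000052452087]]
```

View pics/w3.png

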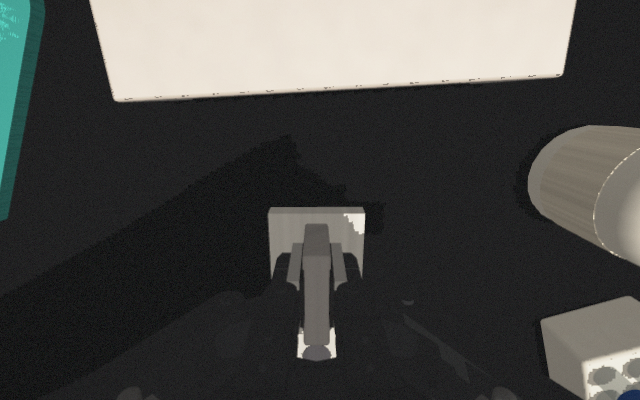

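Carrier is held level and square in the pads. I'll line it up with the slot.

```bash
python3 -m crank '[[[0.8,-1,-1.5,0,0,0,2],[0.8,-1.5,-2.5,0,0,0,2],[0.8,-1.5,-2.5,0,0,0,2],[0.8,-1.2,-2,0,0,0,2.1],[0.8,-0.6,-1.1,-1,0,0,0],[0.8,0,0,-1.7,0,0,0],[0.8,0,0,-1,0,0,0],[0.8,0,0,0,0,0,0],[0.8,0,0,0,0,0,0]]]'
python3 - <<'E'
from h import *
o=manip.get_obs();M=R.from_quat(o["ee_rot"]).as_matrix();print(o["position"].round(4),"tool y ang",np.degrees(np.arctan2(M[1,1],M[0,1])),M[:,2].round(4))
im,d,K,D,T=cam("top");np.savez("top1.npz",im=im,d=d,K=K,D=D,T=T)
a=cv2.resize(im[160:260,350:480,::-1],None,fx=5,fy=5,interpolation=2)
cv2.imwrite("pics/t1.png",a)
E
```

```text
clock: 10.5
position: [0.4953, 0.1017, 0.0294]
ee_rot: [0.73, 0.684, 0.0, 0.0]
ft_force: [-0.3, -0.1, -3.0]
grip_width: 0.125
grasp_force: 87.8
[0.4953 0.1017 0.0294] tool y ang -3.753429439848871 [ 2.e-04 -1.e-04 -1.e+00]
```

View pics/t1.png

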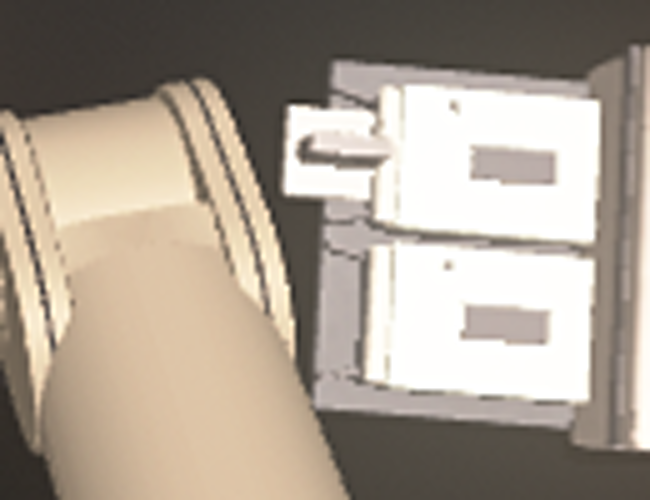

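The arm hides the carrier, but the empty bay is in plain view: lip from (370,250) to (365,385), with dark guides in front of it. I'll enter with force checks.

```bash
python3 -m crank '[[[0.8,-0.15,-1,0,0,0,0],[0.8,-0.1,-1.5,0,0,0,0],[0.8,-0.1,-1.5,0,0,0,0],[0.8,-0.1,-1,0,0,0,0],[0.8,0,-0.5,0,0,0,0],[0.8,0,0,0,0,0,0]]]'
python3 -m crank '[[[0.8,-0.05,-0.5,0,0,0,0],[0.8,0,-0.5,0,0,0,0],[0.8,-0.05,-0.5,0,0,0,0],[0.8,-0.05,-0.5,0,0,0,0],[0.8,0,0,0,0,0,0]]]'
```

```text
clock: 11.3
position: [0.4906, 0.046, 0.0294]
ee_rot: [0.73, 0.683, 0.0, 0.0]
ft_force: [-0.1, 0.3, -2.5]
grip_width: 0.124
grasp_force: 87.9
clock: 11.92
position: [0.489, 0.0258, 0.0293]
ee_rot: [0.73, 0.683, 0.0, 0.0]
ft_force: [0.5, 1.3, -3.3]
grip_width: 0.121
grasp_force: 87.9
```

Nose is in the mouth with no force. Continuing inward.

```bash
python3 -m crank '[[[0.8,-0.05,-0.8,0,0,0,0],[0.8,-0.05,-0.8,0,0,0,0],[0.8,-0.05,-0.8,0,0,0,0],[0.8,-0.05,-0.8,0,0,0,0],[0.8,-0.05,-0.8,0,0,0,0],[0.8,0,0,0,0,0,0]]]'
python3 -m crank '[[[0.8,-0.05,-0.8,0,0,0,0],[0.8,-0.05,-0.8,0,0,0,0],[0.8,-0.05,-0.8,0,0,0,0],[0.8,-0.05,-0.8,0,0,0,0],[0.8,0,-0.3,0,0,0,0],[0.8,0,0,0,0,0,0]]]'
```

```text
clock: 12.68
position: [0.4865, -0.0145, 0.0294]
ee_rot: [0.73, 0.683, 0.0, 0.0]
ft_force: [0.6, 0.2, -3.1]
grip_width: 0.122
grasp_force: 87.9
clock: 13.42
position: [0.4845, -0.0489, 0.0293]
ee_rot: [0.73, 0.683, 0.0, 0.0]
ft_force: [0.3, 0.4, -3.5]
grip_width: 0.123
grasp_force: 87.9
```

Predicted home is y ≈ -0.063. I'll creep in until it touches.

```bash
python3 -m crank '[[[0.8,-0.05,-0.4,0,0,0,0],[0.8,0,-0.4,0,0,0,0],[0.8,0,-0.2,0,0,0,0],[0.8,0,0,0,0,0,0]]]'
python3 -m crank '[[[0.8,0,-0.2,0,0,0,0],[0.8,0,-0.2,0,0,0,0],[0.8,0,0,0,0,0,0]]]'
```

```text
clock: 13.92
position: [0.484, -0.0589, 0.0293]
ee_rot: [0.73, 0.683, 0.0, 0.0]
ft_force: [-0.9, -0.3, -2.7]
grip_width: 0.125
grasp_force: 87.9
clock: 14.3
position: [0.484, -0.0629, 0.0293]
ee_rot: [0.73, 0.683, 0.0, 0.0]
ft_force: [0.3, -0.4, -2.9]
grip_width: 0.126
grasp_force: 87.9
```

```bash
python3 -m crank '[[[0.8,0,-0.1,0,0,0,0],[0.8,0,-0.1,0,0,0,0],[0.8,0,0,0,0,0,0]]]'
python3 -m crank '[[[0.8,0,-0.1,0,0,0,0],[0.8,0,-0.1,0,0,0,0],[0.8,0,0,0,0,0,0]]]'
```

```text
clock: 14.68
position: [0.484, -0.0648, 0.0293]
ee_rot: [0.73, 0.683, 0.0, 0.0]
ft_force: [-0.7, 0.1, -3.0]
grip_width: 0.124
grasp_force: 87.9
clock: 15.05
position: [0.484, -0.0668, 0.0294]
ee_rot: [0.73, 0.683, 0.0, 0.0]
ft_force: [-0.2, 0.1, -3.0]
grip_width: 0.122
grasp_force: 87.9
```

```bash
python3 -m crank '[[[0.8,0,-0.1,0,0,0,0],[0.8,0,-0.1,0,0,0,0],[0.8,0,0,0,0,0,0]]]'
python3 - <<'E'
from h import *
im,d,K,D,T=cam("scene")
cv2.imwrite("pics/s1.png",cv2.resize(im[150:270,50:250,::-1],None,fx=4,fy=4,interpolation=2))
E
```

```text
clock: 15.42
position: [0.484, -0.0678, 0.0293]
ee_rot: [0.73, 0.684, 0.0, -0.0]
ft_force: [-0.2, 4.6, -2.8]
grip_width: 0.123
grasp_force: 88.0
```

View pics/s1.png

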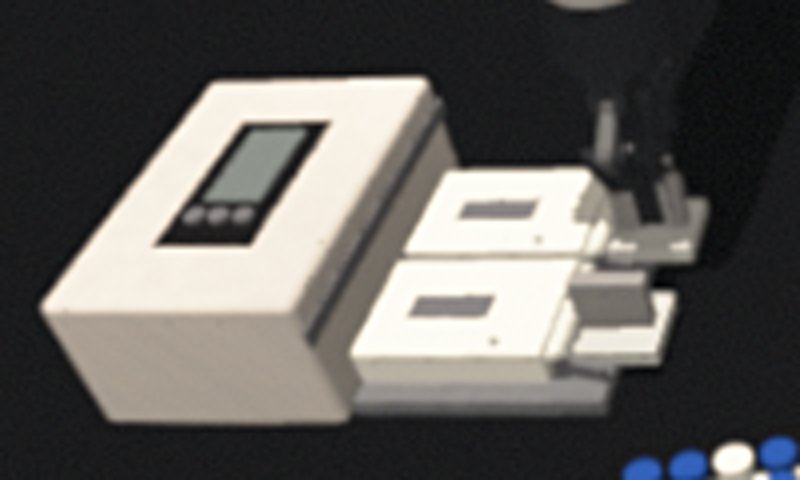

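The carrier is in the bay, with its plate end (690,230) level with its neighbour's (660,330), and 4.6 N shows at the stop. I'll press lightly, lower it to the slot floor, and release.

```bash
python3 -m crank '[[[0.8,0,-0.1,0,0,0,0],[0.8,0,0,-0.1,0,0,0],[0.8,0,0,-0.1,0,0,0],[0.8,0,0,0,0,0,0]]]'
python3 -m crank '[[[3,0,0,0,0,0,0],[3,0,0,0,0,0,0],[3,0,0,0,0,0,0],[3,0,0,0,0,0,0]]]'
```

```text
clock: 15.98
position: [0.4841, -0.0679, 0.0275]
ee_rot: [0.73, 0.684, 0.001, -0.001]
ft_force: [-2.0, 8.3, -0.5]
grip_width: 0.121
grasp_force: 88.8
clock: 16.48
position: [0.484, -0.07, 0.0274]
ee_rot: [0.73, 0.683, 0.0, 0.0]
ft_force: [-0.8, -1.0, -0.2]
grip_width: 0.354
grasp_force: 0.0
```

```bash
python3 -m crank '[[[3,0,0,1,0,0,0],[3,0,0,3,0,0,0],[3,0,0,4,0,0,0],[3,0,3,4,0,0,0],[3,0,4,4,0,0,0],[3,0,4,3,0,0,0],[3,0,0,0,0,0,0],[3,0,0,0,0,0,0]]]'
python3 - <<'E'
from h import *
im,d,K,D,T=cam("wrist");cv2.imwrite("pics/w4.png",im[:,:,::-1])
C=cloud(d,K,D,T);np.savez("w4.npz",im=im,C=C,K=K,D=D,T=T)
E
```

```text
clock: 17.48
position: [0.4838, 0.0396, 0.2174]
ee_rot: [0.73, 0.683, -0.0, 0.0]
ft_force: [0.4, 0.1, -0.3]
grip_width: 0.353
grasp_force: 0.0
```

View pics/w4.png

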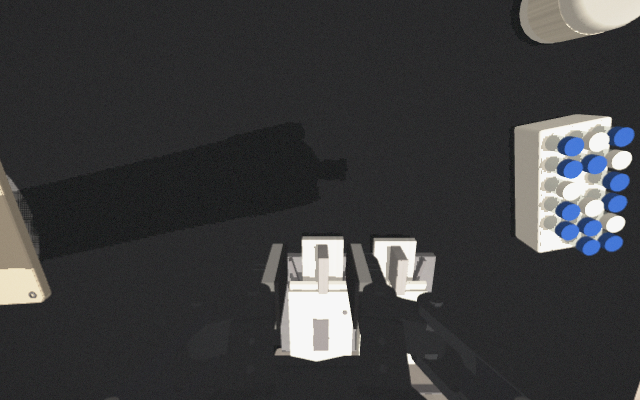

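Both carriers' rear ends are level, ours at (322,237) and the neighbour at (395,239). One quick numeric check first.

```bash
python3 - <<'E'
from h import *
Z=np.load("w4.npz");im,C,K,D,T=[Z[k] for k in("im","C","K","D","T")]
e=onz([[303,236.5],[343,236.5],[375,238.5],[415,238.5]],.02,K,D,T)[:,:2]
s=np.array([-.0654,-.9979]);print(e.round(4),((e-[.4812,-.1016])@s).round(4))
for u,v in((312,245),(335,245),(312,262),(335,262),(322,260)):print(C[v,u].round(4))
E
```

```text
[[ 0.4621 -0.0402]
 [ 0.5099 -0.0433]
 [ 0.548  -0.0484]
 [ 0.5959 -0.0516]] [-0.0601 -0.06   -0.0574 -0.0574]
[ 0.472  -0.0528  0.0187]
[ 0.4998 -0.054   0.0199]
[ 0.4704 -0.0753  0.0198]
[ 0.4987 -0.0768  0.0205]
[ 0.4835 -0.0526  0.0566]
```

Our rear end measures about 2.6 mm further out than the neighbour's, probably within error, but a firm push with shut fingers on the back of the fin will settle it.

```bash
python3 -m crank '[[[0,0.2,-3,0,0,0,0],[0,0,-3,-3,0,0,0],[0,0,0,-4,0,0,0],[0,0,0,-4,0,0,0],[0,0,0,-4,0,0,0],[0,0,0,-3,0,0,0],[0,0,0,-1,0,0,0],[0,0,0,0,0,0,0]]]'
python3 -m crank '[[[0,0,-0.4,0,0,0,0],[0,0,-0.4,0,0,0,0],[0,0,-0.4,0,0,0,0],[0,0,0,0,0,0,0]]]'
```

```text
clock: 18.52
position: [0.4857, -0.0205, 0.0272]
ee_rot: [0.73, 0.683, -0.001, -0.0]
ft_force: [1.1, 0.8, 0.4]
grip_width: 0.0
grasp_force: 0.0
clock: 19.02
position: [0.4861, -0.0322, 0.0276]
ee_rot: [0.73, 0.683, 0.0, 0.0]
ft_force: [-0.1, -1.3, 0.3]
grip_width: 0.001
grasp_force: 0.0
```

```bash
python3 -m crank '[[[0,0,-0.2,0,0,0,0],[0,0,-0.2,0,0,0,0],[0,0,0,0,0,0,0]]]'
python3 -m crank '[[[0,0,-0.2,0,0,0,0],[0,0,0,0,0,0,0]]]'
python3 -m crank '[[[0,0,-0.2,0,0,0,0],[0,0,0,0,0,0,0]]]'
```

```text
clock: 19.4
position: [0.486, -0.0359, 0.0273]
ee_rot: [0.73, 0.683, -0.0, 0.0]
ft_force: [0.2, -0.6, -0.4]
grip_width: 0.0
grasp_force: 0.0
clock: 19.65
position: [0.486, -0.0379, 0.0273]
ee_rot: [0.73, 0.683, -0.0, 0.0]
ft_force: [0.8, 0.4, 0.2]
grip_width: -0.0
grasp_force: 0.0
clock: 19.9
position: [0.486, -0.0392, 0.0273]
ee_rot: [0.73, 0.684, 0.0, -0.0]
ft_force: [-0.1, 2.9, 0.3]
grip_width: -0.002
grasp_force: 1.6
```

```bash
python3 -m crank '[[[0,0,-0.2,0,0,0,0],[0,0,0,0,0,0,0]]]'
python3 -m crank '[[[0,0,-0.2,0,0,0,0],[0,0,0,0,0,0,0]]]'
python3 -m crank '[[[0,0,-0.2,0,0,0,0],[0,0,0,0,0,0,0]]]'
```

```text
clock: 20.15
position: [0.4861, -0.0395, 0.0274]
ee_rot: [0.729, 0.684, 0.001, -0.001]
ft_force: [1.1, 9.9, 0.8]
grip_width: 0.005
grasp_force: 5.0
clock: 20.4
position: [0.4861, -0.0397, 0.0274]
ee_rot: [0.729, 0.685, 0.001, -0.002]
ft_force: [-1.2, 16.7, 0.8]
grip_width: -0.0
grasp_force: 8.4
clock: 20.65
position: [0.4862, -0.0398, 0.0274]
ee_rot: [0.728, 0.685, 0.002, -0.002]
ft_force: [-1.6, 24.6, 1.2]
grip_width: 0.003
grasp_force: 11.8
```

Force climbs to 25 N with no movement, so the carrier is hard against the stop. I'll back off, retreat and hand in.

```bash
python3 -m crank '[[[0,0,1,0,0,0,0],[0,0,2,0,0,0,0],[0,0,2,2,0,0,0],[0,0,2,4,0,0,0],[0,0,0,5,0,0,0],[0,0,0,5,0,0,0],[0,0,0,0,0,0,0],[0,0,0,0,0,0,0],[0,0,0,0,0,0,0]]]'
python3 - <<'E'
from h import *
im,d,K,D,T=cam("wrist");C=cloud(d,K,D,T);z=C[:,:,2]
m=(z>.052)&(z<.062)&(abs(C[:,:,0]-.484)<.02)&(C[:,:,1]<-.03)&(C[:,:,1]>-.1)
P=C[m][:,:2].astype(np.float32);print(len(P),cv2.minAreaRect(P) if len(P) else 0,np.median(z[m]))
print(job.hand_in())
E
```

```text
clock: 21.78
position: [0.4853, 0.0239, 0.186]
ee_rot: [0.73, 0.683, -0.001, -0.0]
ft_force: [-0.5, -0.0, 0.1]
grip_width: -0.004
grasp_force: 0.0
0 0 nan
the job is handed in; nothing more can be done
None
  return _methods._mean(a, axis=axis, dtype=dtype,
  ret = ret.dtype.type(ret / rcount)
```

I handed the job in at about 22 s: the carrier was drawn clear of the riser, released, regripped by its fin, slid into the empty bay until it held firm against a 25 N push, and let go; my last camera check before hand-in found no points, and no verdict came back.

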